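Unlock and open the rib drawer

ROBOT

A 6-joint arm with a two-finger parallel gripper is mounted at the origin on a cart in front of the work surface, level with it; the furniture and walls round the work are solid. World frame = base frame: x ahead of the robot, y to its left, z up, the work surface at z = 0. Lengths are in mm, angles in rad, forces in N, time in s.
With the tool pointing down it reaches from about 225 to 725 mm from the base axis. Payload 3.1 kg.
Tool frame: the origin (TCP) lies midway between the tips of the shut fingers; the grasp point (between the pads) lies 19 mm behind it (manip.tcp_to_grasp is the z of the grasp point in the tool frame, in mm); z points along the fingers, x is the direction in which the jaws open and shut, and the axes are right-handed (so a half turn about z gives the same grasp; the last joint's range is limited). The gripper opens to 85 mm and grips with 20 to 120 N. Pads are 22 mm wide; open, the fingers measure 114 mm over their backs; the gripper's body (76 mm by 85 mm) begins 54 mm behind the grasp point. The pads swing forward as they close: fully open they stand 13 mm farther back than shut.
Start: joints at [1.065, 0.048, 0.099, 1.622, 0, 1.443], TCP at [193.667, 487.966, 231.312] pointing down, gripper open.
Joint ranges: [-2.91, 2.91], [-0.99, 1.94], [-1.21, 1.42], [-2.12, 2.29], [-1.49, 1.47], [-3.14, 3.14]. Speed limits (rad/s): [2.79, 2.79, 3.14, 3.14, 3.14, 3.14].

INTERFACE

Orientations are given as [roll, pitch, yaw] about the fixed x, y, z axes, in that order (R = Rz(yaw) Ry(pitch) Rx(roll)).
In Python, from rig import manip gives the robot as it stands. The module is installed in compiled form; this text tells all that it offers.
- The arm moves only by the shell command python3 -m creep 'ROWS' [OPENING]. ROWS is JSON, a list that holds one entry, the list of rows, each a list of 6 numbers: the shift along the world's x, y, z in m, then the turn, a rotation vector about the world's x, y, z in rad. A call has 1 to 10 rows; each row is the pose to reach, as a shift and turn from the pose measured when the call began; what a row does not reach only later rows make up. A row lasts 1/8 s, in which the tool goes at most 62.5 mm and 10.7 degrees, less where a joint would pass 70% of its speed; a pose out of reach is approached as far as the arm can. A call with a gripper value outside its range is refused whole. OPENING is the opening, from -1 (shut) to 1 (fully open), set as the call begins (- or left out, the last holds). The fingers move at their own pace and stop on an object; the grip force is fixed at half the most. Time passes only in rows, so rows that repeat a pose let the fingers close. It gives the time, the measured TCP pose, the force and the opening at its end, in the units of the state.
- manip.read_state(): the state, without advancing time (a new reading comes with each control period).
- manip.capture(name): name is "scene" or "top" or "wrist"; returns the picture (400x640x3 uint8, blue, green, red); there is no depth.
- manip.camera_info(name): a dict with "K" (3x3 intrinsics, pixels), "T" (4x4, takes a point from camera to world coordinates); the wrist camera has in their place "tool_from_camera" (4x4, takes a point from camera to tool coordinates, whose origin is the TCP and whose axes are the tool frame's). Camera axes: x right, y up, looking along -z (the intrinsics and any distortion apply to the point x, -y, -z); pixel columns grow to the right and rows downward; lengths in mm; the calibration is good to about 2 mm. A picture is of the moment at which its call begins: read the wrist's pose just before it. camera_info takes no time and is no camera call.
- manip.job_done(): hands the job in, once; it reports no verdict.
The state is a dict: "time_s": time; "joint_pos": joint angles; "joint_velocities": joint speeds; "joint_efforts": joint torques, N m; "position": TCP position; "tcp_rot": TCP orientation; "wrist_force": force on the tool from outside, world axes, zero at the start; "moment": the same for the moment, N m; "opening": opening from 0.0 (shut) to 1.0 (fully open).
Only numpy, scipy, OpenCV 4.12 (cv2) and the standard library are available. Lean on these libraries where they do the work, as an engineer would, in place of code of your own. Each camera call takes 0.05 s, during which the arm holds its last target.

TASK

The rib drawer of the light wooden chest with the overhanging top, in front of the robot, is held shut by a lift latch with a safety tab. Slide the safety tab fully aside, off the tip of the latch bar, lift the bar well clear of its catch, then pull the drawer fully open by its wooden knob and let go. Leave the things that stand on and around the chest undisturbed.

Things in the scene. Friction and masses are not known exactly. Their poses are not given: they have to be found in the camera images.
- chest: Fixed light wooden chest, 200 deep x 346 wide x 190 high. Origin: centre of underside. x from front to back, y to the left as one faces it; front face at x = -100. The 14 thick top board (underside z = 176) overhangs the front by 48. Latch, tab and knob stand out at most 38 beneath it: come in from the front, tool leaning back about 45 degrees.
- tab_grip (a point): Middle of the grip of the steel safety tab: plate 40 wide x 20 high on the left stile of the front, with a dark grip block 10 wide (along chest y) x 14 high standing out to 38 from the front face. Point is 28 from the face, 123 above the table. Axes as the chest's. About 75 left of the bar's knob, 18 higher.
- safety_tab (a joint): Slide of the safety tab in m along the chest's +y (to the left as one faces the chest). Near 0 (0 to 0.006 at the start) it sits over the tip of the latch bar, which then cannot be lifted; beyond 0.020 it is off the bar; 0.035 is the end stop. Friction 1.5 N, stays where it is left.
- bar_knob (a point): Middle of the latch bar's dark round knob: stub 14 diameter with an 18 end cap, axis along chest x, standing out to 38 from the front face; point is 28 from the face, 105 above the table with the bar down, 60 from the pivot towards the bar's tip. Turns with the bar (bar down: axes as the chest's).
- bar_pivot (a point): Point on the latch bar's pivot axis (parallel to chest x), 28 in front of the drawer front, 105 above the table. The steel bar, 135 long x 14 high x 6 thick, runs from here to chest +y across the stile; its tip lies behind the lip of a fixed hook-shaped catch, so while it is down the drawer hardly moves.
- latch_bar (a joint): Angle of the latch bar in rad: 0 lies level in the catch, grows as its tip is lifted; above 0.12 it clears the catch, 0.45 is the stop. Stiff pivot (about 1.5 N at the knob): stays where it is left. The bar rides with the drawer.
- drawer_knob (a point): Grip point of the turned dark-wood knob in the middle of the drawer front, 26 in diameter, standing out to 38 from the drawer's front face; this point is 28 from that face, 60 above the table, inside the 26 wide part. Axes as the chest's; moves with the drawer.
- drawer (a joint): Opening of the drawer in m, towards the chest's -x: 0 shut, 0.09 end stop (fully open). Friction 2 N; stays where it is left.
- cup_bisque: Bystander: plain bisque cup, 65 diameter x 67 high, on top of the chest. Origin at the centre of its underside.
- glaze_jar_2: Bystander: glaze jar with black lid, 58 diameter x 74 high, on top of the chest. Origin at the centre of its underside.
- glaze_jar_1: Bystander: glaze jar with dark grey lid, 63 diameter x 78 high, on the table left of the chest. Origin at the centre of its underside.
- cup_dark: Bystander: dark brown cup, 62 diameter x 59 high, on the table left of the chest. Origin at the centre of its underside.
- small_bowl: Bystander: small bowl, 124 diameter x 45 high, on the table right of the chest. Origin at the centre of its underside.
- sprig_mould: Bystander: white plaster block with a round hollow, 52 x 70 x 31 high, on the table right of the chest, nearer the robot. Origin at the centre of its underside.

How it is judged (in metres and radians):
On the way, in this order (a step that is already met when the one before it is completed fails the run):
1. the safety tab is off the tip of the latch bar, the bar still down (value of joint safety_tab above 0.02 m and value of joint latch_bar below 0.1 rad), for 0.1 s.
2. the latch bar is lifted clear of the catch, the drawer still shut (value of joint latch_bar above 0.12 rad and value of joint drawer below 0.02 m), for 0.1 s.
At the end, for the whole second after the job is handed in: The drawer is at least 78 mm open (of 90) and at rest, the safety tab is still off the bar's place (beyond 20 mm), all bystanders are where they stood (within 30 mm) and not tipped (value of joint drawer above 0.078 m and velocity of joint drawer below 0.01 m/s and value of joint safety_tab above 0.02 m); the robot touches nothing.
It fails at once if a bystander is shifted more than 30 mm or tipped more than about 20 degrees (distance of any of cup_bisque, glaze_jar_2, glaze_jar_1, cup_dark, small_bowl, sprig_mould from where it was at the start of the episode above 0.03 m or angle between any of cup_bisque, glaze_jar_2, glaze_jar_1, cup_dark, small_bowl, sprig_mould's own z axis and vertical above 0.35 rad).
It also fails if it takes over 51 s, if anything falls off the work surface, if the arm or the gripper's body presses on something with over 40 N, if the wrist force passes 120 N, or if a joint passes its speed limit or range.

## Working session

There is one attempt and no reset: what is moved stays moved. The work goes in short steps, Python scripts to look and compute and a shell command to move; the robot and the scene stay as the last step left them, time stands still between calls to the robot, and variables do not carry over. Pictures are saved under pics/ and viewed, and the job is handed in when it is done.

```bash
mkdir -p pics
python3 - <<'E'
from rig import manip
import cv2,numpy as np
s=manip.read_state()
print(s['time_s'],s['position'],s['tcp_rot'],s['opening'],manip.tcp_to_grasp)
for n in ('scene','top'):
    cv2.imwrite(f'pics/{n}0.png',manip.capture(n))
    c=manip.camera_info(n);print(n,{k:np.round(v,3).tolist() if not isinstance(v,str) else v for k,v in c.items()})
print(manip.camera_info('wrist'))
E
```

```text
0.0 [193.3655944  487.42446624 230.1124868 ] [-3.14129839e+00  2.32621222e-03  1.19304002e+00] 0.999048868289215 -18.700000000000003
scene {'K': [[366.349, 0.0, 319.841], [0.0, 366.349, 196.959], [0.0, 0.0, 1.0]], 'T': [[0.481, 0.479, -0.734, -72.295], [-0.877, 0.267, -0.4, -442.989], [0.005, 0.836, 0.549, 648.802], [0.0, 0.0, 0.0, 1.0]]}
top {'K': [[418.55, 0.0, 320.293], [0.0, 418.55, 188.36], [0.0, 0.0, 1.0]], 'T': [[0.014, 0.99, -0.142, 424.79], [-1.0, 0.017, 0.02, -78.455], [0.023, 0.141, 0.99, 1294.894], [0.0, 0.0, 0.0, 1.0]]}
{'K': array([[293.9958969 ,   0.        , 317.34169805],
       [  0.        , 293.9958969 , 200.41685046],
       [  0.        ,   0.        ,   1.        ]]), 'tool_from_camera': array([[ 9.99999833e-01,  1.35394069e-04,  5.61436091e-04,
         1.03578707e+00],
       [ 3.05047645e-04, -9.49288128e-01, -3.14407312e-01,
        -8.09471366e+01],
       [ 4.90395731e-04,  3.14407431e-01, -9.49288011e-01,
        -1.41959904e+02],
       [ 0.00000000e+00,  0.00000000e+00,  0.00000000e+00,
         1.00000000e+00]])}
```

View pics/scene0.png

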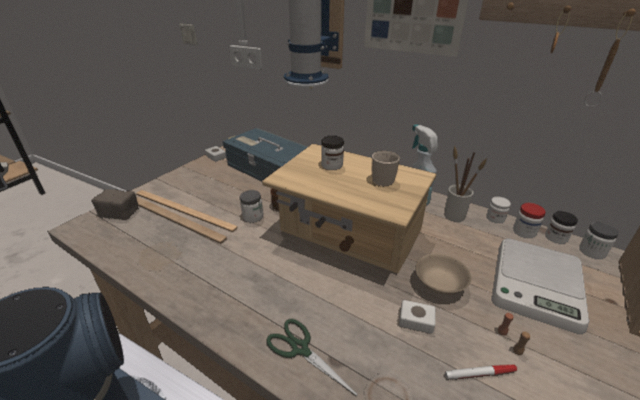

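View pics/top0.png

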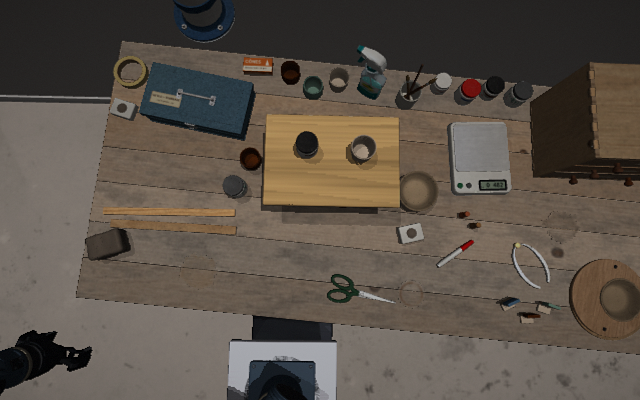

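The scene view shows the chest with its front facing the robot. The latch is at about (325,215), the tab at (278,200) and the drawer knob at (347,243). In the top view, the board's corners are near (265,115), (399,117), (400,207) and (263,204). Next I'll measure the top board's corners and zoom into the front.

```bash
cat > h.py <<'E'
from rig import manip
import cv2,numpy as np
def ray(n,u,v,Tw=None):
    c=manip.camera_info(n); K=c['K']; T=c['T'] if Tw is None else Tw
    d=np.array([(u-K[0,2])/K[0,0],-(v-K[1,2])/K[1,1],-1.]); return T[:3,3],T[:3,:3]@d
def onz(n,u,v,z):
    o,d=ray(n,u,v); return o+d*(z-o[2])/d[2]
def proj(n,P,Tw=None):
    c=manip.camera_info(n); K=c['K']; T=c['T'] if Tw is None else Tw
    p=T[:3,:3].T@(np.asarray(P)-T[:3,3]); return K[0,0]*p[0]/-p[2]+K[0,2],K[1,1]*-p[1]/-p[2]+K[1,2]
E
python3 - <<'E'
from h import *
im=cv2.imread('pics/top0.png');h=cv2.cvtColor(im,cv2.COLOR_BGR2HSV)
m=((h[...,0]>12)&(h[...,0]<28)&(h[...,1]>70)&(h[...,2]>130)).astype(np.uint8)*255
m[:, :240]=0;m[:,425:]=0;m[:105]=0;m[220:]=0
m=cv2.morphologyEx(m,cv2.MORPH_OPEN,np.ones((3,3)))
c=max(cv2.findContours(m,0,2)[0],key=cv2.contourArea)
r=cv2.minAreaRect(c);b=cv2.boxPoints(r);print(r,cv2.contourArea(c))
q=cv2.approxPolyDP(cv2.convexHull(c),5,True)[:,0];print(q.tolist())
for p in q: print(p,onz('top',*p,190)[:2].round(1))
P=np.array([onz('top',*p,190)[:2] for p in q],np.float32)
print(cv2.minAreaRect(P))
s=cv2.imread('pics/scene0.png')[170:280,230:450]
cv2.imwrite('pics/zoom0.png',cv2.resize(s,(800,400),interpolation=cv2.INTER_CUBIC))
E
```

```text
((331.9844970703125, 160.13375854492188), (136.13023376464844, 89.70502471923828), 1.3971810340881348) 10837.5
[[267, 114], [397, 117], [398, 206], [263, 203]]
[267 114] [785.5  47. ]
[397 117] [ 784.6 -309.2]
[398 206] [ 539.2 -308.9]
[263 203] [541.3  49.8]
((662.947509765625, -130.28652954101562), (358.6515808105469, 245.40835571289062), 89.6604995727539)
```

View pics/zoom0.png

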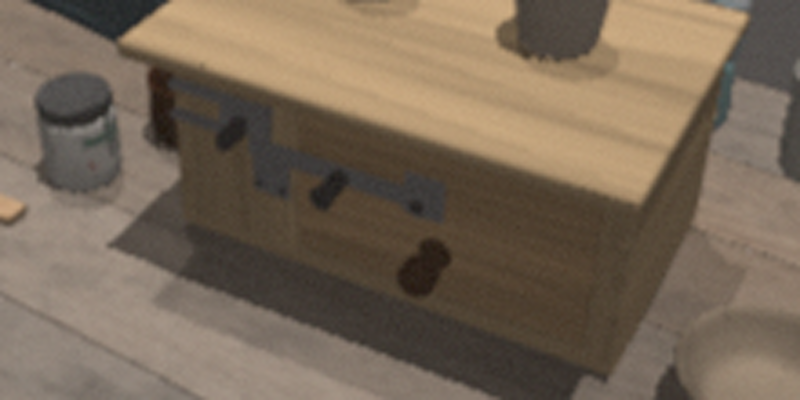

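```bash
python3 - <<'E'
from h import *
s=cv2.imread('pics/scene0.png')
# masks of dark blobs on the front
g=cv2.cvtColor(s,cv2.COLOR_BGR2GRAY)
m=(g<45).astype(np.uint8)*255
m[:, :280]=0;m[:,365:]=0;m[:198]=0;m[258:]=0
n,l,st,ce=cv2.connectedComponentsWithStats(m)
for i in range(1,n):
    if st[i,4]>15: print(st[i],ce[i].round(1))
for nme,u,v,z in [('tab end',292.5,208,123),('bar knob end',317.5,223.5,105),('drawer end',344.5,246,60)]:
    print(nme,onz('scene',u,v,z).round(1))
yc=-130
for nme,P in dict(fl=(588,yc+173,0),fr=(588,yc-173,0),dk=(560,yc,60),tipdk=(550,yc,60),bl=(540,yc+179,190),br=(540,yc-179,190)).items():
    print(nme,np.round(proj('scene',P),1))
E
python3 - <<'E'
import cv2
s=cv2.imread('pics/scene0.png')[195:260,270:375]
cv2.imwrite('pics/zoom1.png',cv2.resize(s,(800,495),interpolation=cv2.INTER_CUBIC))
E
```

```text
[290 202   8   9  40] [293.4 206.2]
[316 217   9  10  54] [320.  221.8]
[339 236  15  15 132] [346.1 243.5]
tab end [553.7 -24.  123. ]
bar knob end [549.1 -98.1 105. ]
drawer end [ 553.9 -170.6   60. ]
fl [280.5 231. ]
fr [398.4 274. ]
dk [330.8 239.4]
tipdk [329.  241.6]
bl [263.3 180.1]
br [404.9 223.3]
```

View pics/zoom1.png

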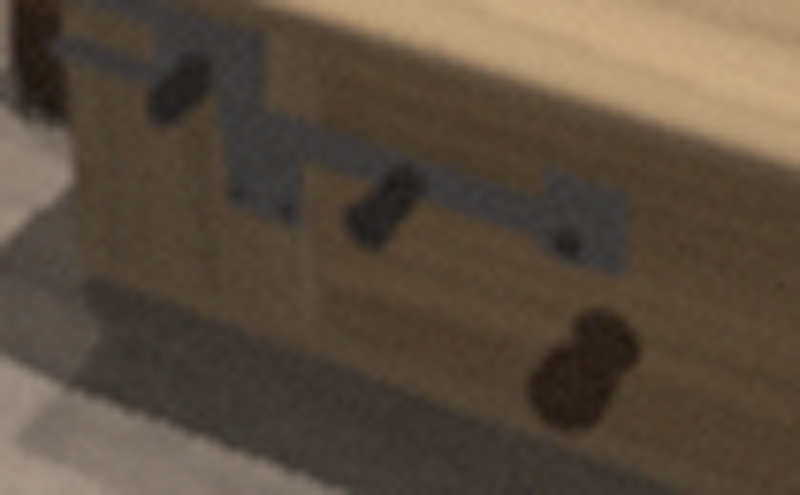

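The chest's projected corners agree with the picture, so the front face is at about x=589 and the yaw is about 0. Estimated knob y positions are tab −24, bar knob −98 and drawer knob −170. The spacing between tab and bar knob is 74 against 75 expected, which checks. Next I'll work out the turn to the working pose: jaws along y, tool 30° below horizontal.

```bash
cat >> h.py <<'E'
from scipy.spatial.transform import Rotation as Ro
def state(): 
    s=manip.read_state(); return np.array(s['position']),Ro.from_euler('xyz',s['tcp_rot']),s
def target(al):
    a=np.radians(al); c,s=np.cos(a),np.sin(a)
    return Ro.from_matrix(np.array([[0,s,c],[1,0,0],[0,c,-s]]))
def need(P,al=30):
    p,R,s=state(); print('t',s['time_s'],'p',p.round(1),'F',np.round(s['wrist_force'],1),'op',round(s['opening'],2),'q',np.round(s['joint_pos'],2))
    print('shift',((np.array(P)-p)/1000).round(4),'turn',(target(al)*R.inv()).as_rotvec().round(3))
E
python3 - <<'E'
from h import *
need((440,-60,190)); need((440,-60,190),60)
E
```

```text
t 0.1 p [193.4 487.5 230.2] F [ 0.8  1.3 -1.2] op 1.0 q [1.07 0.05 0.1  1.62 0.   1.44]
shift [ 0.2466 -0.5475 -0.0402] turn [-0.196 -1.035  0.344]
t 0.1 p [193.4 487.5 230.2] F [ 0.8  1.3 -1.2] op 1.0 q [1.07 0.05 0.1  1.62 0.   1.44]
shift [ 0.2466 -0.5475 -0.0402] turn [-0.097 -0.518  0.37 ]
```

```bash
python3 -m creep '[[[0.02,-0.055,0,-0.02,-0.10,0.034],[0.045,-0.11,0,-0.04,-0.20,0.07],[0.07,-0.165,0,-0.06,-0.31,0.10],[0.10,-0.22,0,-0.08,-0.41,0.14],[0.12,-0.275,0,-0.10,-0.52,0.17],[0.145,-0.33,0,-0.12,-0.62,0.206],[0.17,-0.385,0,-0.137,-0.72,0.24],[0.195,-0.44,-0.01,-0.157,-0.83,0.275],[0.22,-0.495,-0.03,-0.176,-0.93,0.31],[0.2466,-0.5475,-0.04,-0.196,-1.035,0.344]]]' -1
python3 - <<'E'
from h import *
need((470,-60,150))
E
```

```text
time_s: 1.35
position: [550.2, 20.7, 213.6]
tcp_rot: [2.133, 0.003, 1.574]
wrist_force: [2.7, 1.3, -0.8]
opening: 0.003
t 1.35 p [550.2  20.7 213.6] F [ 2.7  1.3 -0.8] op 0.0 q [-0.17 -0.99 -1.02  0.53  0.14 -0.09]
shift [-0.0802 -0.0807 -0.0636] turn [ 0.003 -0.038 -0.003]
```

The tip stopped at (550, 21, 214) because joint 2 hit its fold-back limit: 30° is too flat this close in. I'll back off with a steeper tilt.

Run:
```python
from h import *
need((490,-60,215),50)
```

```text
t 1.35 p [550.2  20.7 213.6] F [ 2.7  1.3 -0.8] op 0.0 q [-0.17 -0.99 -1.02  0.53  0.14 -0.09]
shift [-0.0602 -0.0807  0.0014] turn [ 0.003  0.311 -0.003]
```

```bash
python3 -m creep '[[[0,-0.02,0.01,0,0.1,0],[-0.02,-0.04,0.01,0,0.2,0],[-0.04,-0.06,0.005,0,0.311,0],[-0.06,-0.08,0.001,0,0.311,0],[-0.06,-0.08,0.001,0,0.311,0]]]' -1
python3 - <<'E'
from h import *
need((500,-55,150),45)
p,R,s=state()
cv2.imwrite('pics/w1.png',manip.capture('wrist'));cv2.imwrite('pics/s1.png',manip.capture('scene'))
E
```

```text
time_s: 1.98
position: [489.4, -60.6, 213.5]
tcp_rot: [2.446, 0.001, 1.571]
wrist_force: [-0.4, 0.7, 0.6]
opening: -0.002
t 1.975 p [489.4 -60.6 213.5] F [-0.4  0.7  0.6] op -0.0 q [-0.44 -0.82 -0.75  0.99  0.27 -0.35]
shift [ 0.0106  0.0056 -0.0635] turn [ 0.001 -0.089 -0.   ]
```

View pics/w1.png

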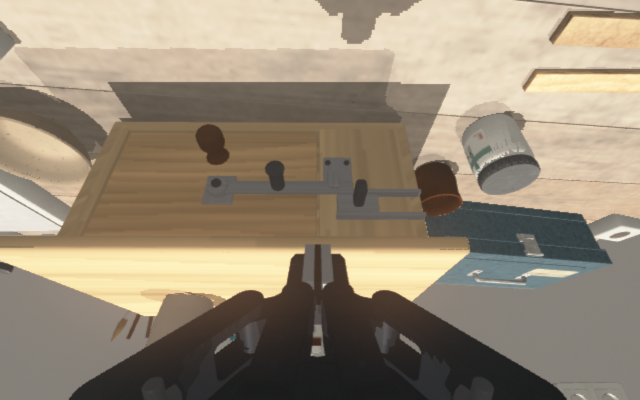

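View pics/s1.png

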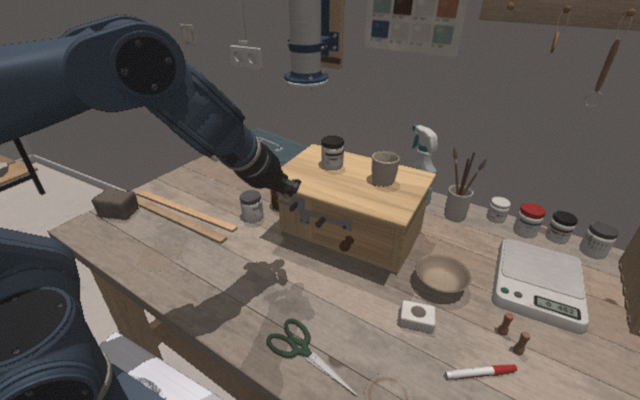

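The wrist view is upside down. It shows the front clearly: drawer knob end at about (209,138), bar knob end (275,169), tab grip end (360,185). I'll cast rays onto the end plane.

```bash
cat >> h.py <<'E'
def wristT(p,R):
    T=np.eye(4);T[:3,:3]=R.as_matrix();T[:3,3]=p
    return T@manip.camera_info('wrist')['tool_from_camera']
def onx(n,u,v,x,T): 
    o,d=ray(n,u,v,T); return o+d*(x-o[0])/d[0]
E
python3 - <<'E'
from h import *
p,R,s=state();T=wristT(p,R)
im=cv2.imread('pics/w1.png')
for nme,q,z in [('drawer',(209,138),60),('bar',(275,169),105),('tab',(360,186),123)]:
    print(nme,onx('wrist',*q,550,T).round(1),(lambda o,d:(o+d*(z-o[2])/d[2]).round(1))(*ray('wrist',*q,T)))
for nme,q in [('face bl',(413,124)),('face br',(119,123))]:
    o,d=ray('wrist',*q,T);print(nme,(o+d*(0-o[2])/d[2]).round(1))
cv2.imwrite('pics/w1z.png',cv2.resize(im[110:240,180:440],(800,400),interpolation=cv2.INTER_CUBIC))
need((500,-55,150),45)
E
```

```text
drawer [ 550.  -164.5   67.3] [ 557.7 -168.3   60. ]
bar [550.  -97.  105.2] [550.3 -97.  105. ]
tab [550.  -20.9 123.8] [551.1 -20.7 123. ]
face bl [595.   59.3   0. ]
face br [ 595.  -302.1    0. ]
t 2.075 p [490.1 -59.2 214. ] F [ 0.4  0.1 -0. ] op 0.01 q [-0.43 -0.82 -0.75  0.99  0.27 -0.34]
shift [ 0.0099  0.0042 -0.064 ] turn [ 0.002 -0.088 -0.003]
```

View pics/w1z.png

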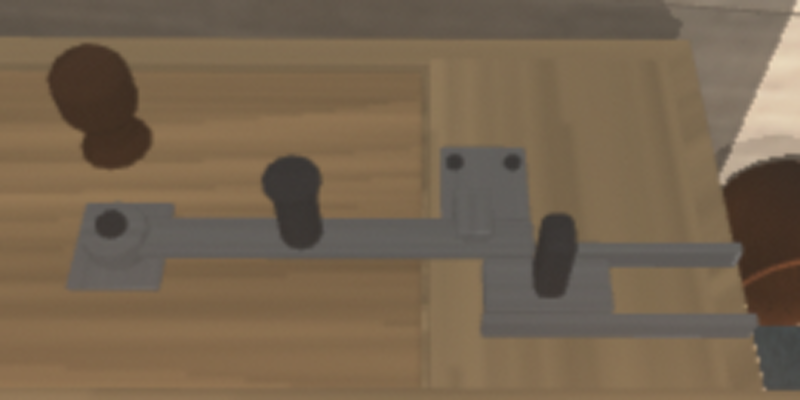

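```bash
python3 -m creep '[[[0.003,0.005,-0.03,0,-0.04,0],[0.006,0.011,-0.06,0,-0.088,0],[0.01,0.011,-0.093,0,-0.088,0],[0.02,0.011,-0.093,0,-0.088,0],[0.04,0.011,-0.093,0,-0.088,0],[0.04,0.011,-0.093,0,-0.088,0]]]' -1
python3 - <<'E'
from h import *
need((567,-48,121),45)
p,R,s=state()
cv2.imwrite('pics/w2.png',manip.capture('wrist'));cv2.imwrite('pics/s2.png',manip.capture('scene')[140:300,180:460])
E
```

```text
time_s: 2.82
position: [530.5, -46.6, 120.5]
tcp_rot: [2.357, 0.001, 1.577]
wrist_force: [-0.2, 0.9, -0.3]
opening: -0.002
t 2.825 p [530.5 -46.6 120.5] F [-0.2  0.9 -0.3] op -0.0 q [-0.37 -0.78 -0.97  0.63  0.26 -0.27]
shift [ 0.0365 -0.0014  0.0005] turn [ 0.001 -0.001 -0.006]
```

View pics/w2.png

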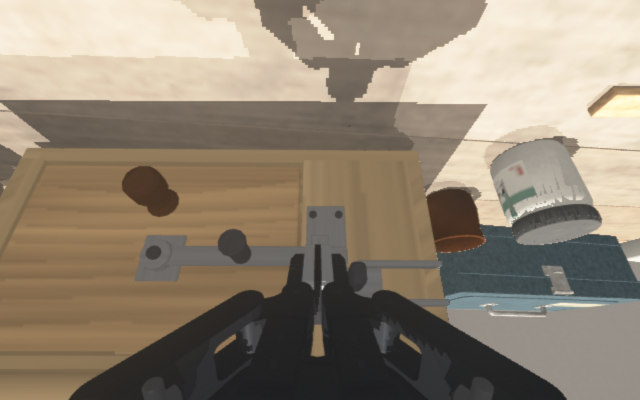

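View pics/s2.png

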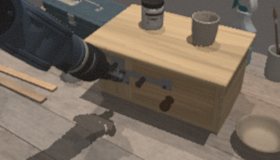

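The shut fingers sit just right of the tab grip, which is at (357,273). I'll shift right a little for clearance and then go in beside it.

```bash
python3 -m creep '[[[0.003,-0.006,0,0,0,-0.005],[0.02,-0.006,0,0,0,-0.005],[0.035,-0.006,0,0,0,-0.005],[0.035,-0.006,0,0,0,-0.005],[0.035,-0.006,0,0,0,-0.005]]]' -1
python3 - <<'E'
from h import *
need((567,-10,121),45)
cv2.imwrite('pics/w3.png',manip.capture('wrist'))
E
```

```text
time_s: 3.55
position: [564.2, -53.2, 119.9]
tcp_rot: [2.358, 0.001, 1.57]
wrist_force: [-0.2, 0.8, 0.6]
opening: 0.002
t 3.55 p [564.2 -53.2 119.9] F [-0.2  0.8  0.6] op 0.0 q [-0.35 -0.64 -0.9   0.55  0.24 -0.25]
shift [0.0028 0.0432 0.0011] turn [ 0.001 -0.002  0.001]
```

View pics/w3.png

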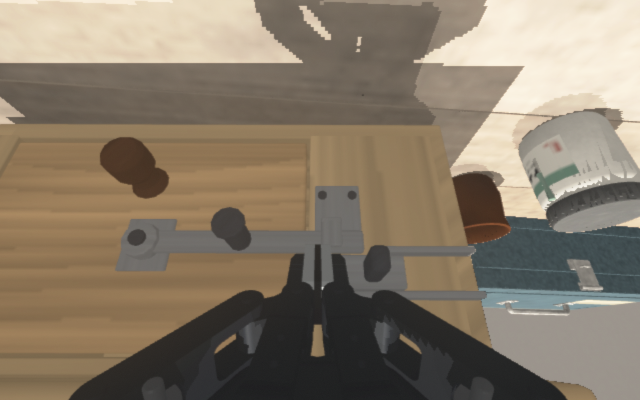

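```bash
python3 -m creep '[[[0.001,0.010,0,0,0,0],[0.001,0.016,0,0,0,0],[0.001,0.022,0,0,0,0],[0.001,0.028,0,0,0,0],[0.001,0.034,0,0,0,0],[0.001,0.040,0,0,0,0],[0.001,0.044,0,0,0,0],[0.001,0.044,0,0,0,0]]]' -1
python3 - <<'E'
from h import *
need((567,-10,121),45)
cv2.imwrite('pics/w4.png',manip.capture('wrist'))
E
```

```text
time_s: 4.6
position: [565.1, -8.7, 119.9]
tcp_rot: [2.358, 0.001, 1.571]
wrist_force: [-0.6, -0.0, 0.4]
opening: 0.003
t 4.6 p [565.1  -8.7 119.9] F [-0.6 -0.   0.4] op 0.0 q [-0.22 -0.65 -0.91  0.54  0.15 -0.16]
shift [ 0.0019 -0.0013  0.0011] turn [ 0.001 -0.002 -0.   ]
```

View pics/w4.png

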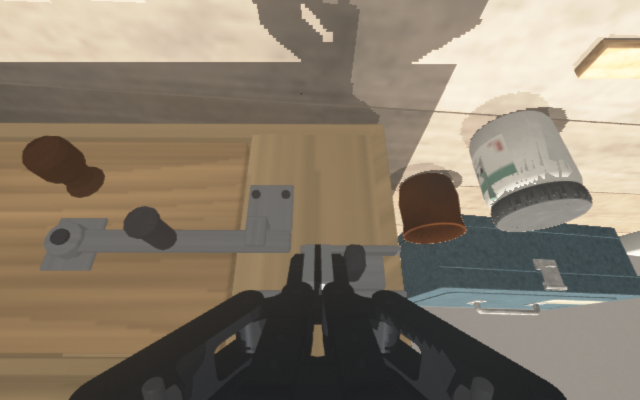

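Run:
```python
from h import *
p,R,s=state();T=wristT(p,R)
for q in [(355,249),(355,263),(355,277)]: print(onx('wrist',*q,551,T).round(1))
T0=wristT(np.array([564.2,-53.2,119.9]),R)
for q in [(378,249),(377,263),(372,277)]: print(onx('wrist',*q,551,T0).round(1))
```

```text
[551.   11.1 118. ]
[551.   10.7 125.2]
[551.   10.3 132. ]
[551.  -21.6 117.7]
[551.  -22.8 124.9]
[551.  -25.8 131.8]
```

The tab grip moved about 33 mm (y −22 to +11), beyond the 20 mm it needs. Now I'll retreat and line up with the bar knob, jaws partly open.

```bash
python3 -m creep '[[[-0.002,-0.004,0,0,0,0],[-0.02,-0.005,0,0,0,0],[-0.045,-0.01,0,0,0,0],[-0.05,-0.05,-0.01,0,0,0],[-0.05,-0.088,-0.022,0,0,0],[-0.05,-0.088,-0.022,0,0,0],[-0.05,-0.088,-0.022,0,0,0]]]' -0.2
python3 - <<'E'
from h import *
need((565,-97,98),45)
cv2.imwrite('pics/w5.png',manip.capture('wrist'))
E
```

```text
time_s: 5.52
position: [515.2, -96.4, 98.0]
tcp_rot: [2.358, -0.0, 1.571]
wrist_force: [0.1, 0.3, 0.5]
opening: 0.403
t 5.525 p [515.2 -96.4  98. ] F [0.1 0.3 0.5] op 0.4 q [-0.54 -0.76 -1.    0.62  0.37 -0.4 ]
shift [ 0.0498 -0.0006  0.    ] turn [-0.    -0.002 -0.001]
```

View pics/w5.png

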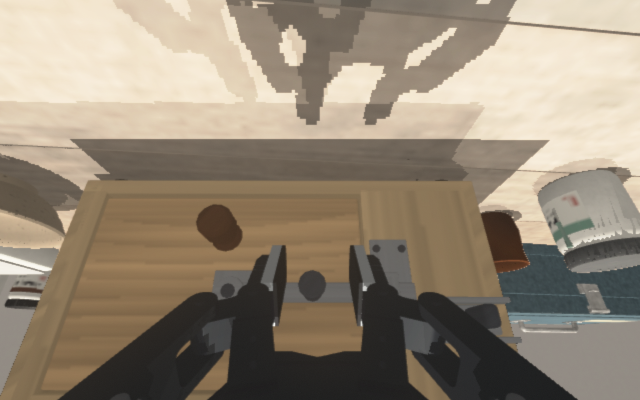

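The bar knob shows at (312,286), midway between the finger tips, so I go straight in.

```bash
python3 -m creep '[[[0.015,-0.001,0,0,0,0],[0.03,-0.002,0,0,0,0],[0.042,-0.002,0,0,0,0],[0.05,-0.002,0,0,0,0],[0.05,-0.002,0,0,0,0]]]' -0.2
python3 - <<'E'
from h import *
need((565,-97,98),45)
cv2.imwrite('pics/w6.png',manip.capture('wrist'))
E
```

```text
time_s: 6.2
position: [565.8, -96.8, 98.5]
tcp_rot: [2.357, 0.0, 1.574]
wrist_force: [-0.5, -0.0, 0.1]
opening: 0.399
t 6.2 p [565.8 -96.8  98.5] F [-0.5 -0.   0.1] op 0.4 q [-0.47 -0.57 -0.9   0.51  0.33 -0.34]
shift [-0.0008 -0.0002 -0.0005] turn [ 0.    -0.001 -0.004]
```

View pics/w6.png

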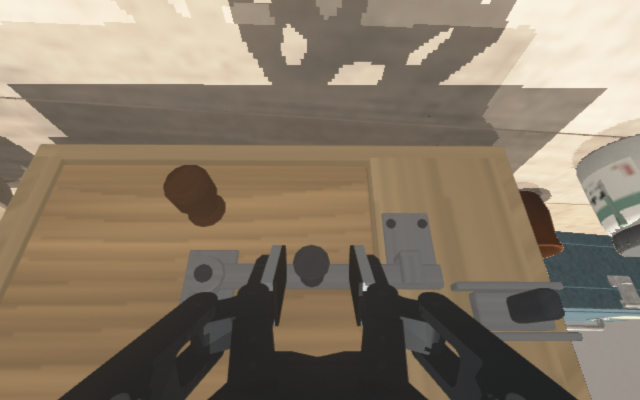

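The knob cap at (311,264) lies between the pads, and the tab at (530,305) is clear of the bar tip. Closing now.

```bash
python3 -m creep '[[[0,-0.001,0,0,0,0],[0,-0.001,0,0,0,0],[0,-0.001,0,0,0,0],[0,-0.001,0,0,0,0],[0,-0.001,0,0,0,0]]]' -1; python3 -m creep '[[[0,0,0.004,0,0,0],[0,-0.0005,0.008,0,0,0],[0,-0.001,0.012,0,0,0],[0,-0.002,0.016,0,0,0],[0,-0.003,0.020,0,0,0],[0,-0.003,0.022,0,0,0],[0,-0.003,0.022,0,0,0]]]' -1;  python3 - <<'E'
from h import *
need((565,-97,98),45)
cv2.imwrite('pics/w7.png',manip.capture('wrist'))
E
```

```text
time_s: 6.88
position: [565.0, -99.9, 98.3]
tcp_rot: [2.358, 0.002, 1.57]
wrist_force: [-3.1, -4.7, 1.1]
opening: 0.158
time_s: 7.75
position: [565.6, -103.6, 122.5]
tcp_rot: [2.356, 0.005, 1.57]
wrist_force: [-5.1, -3.2, -2.3]
opening: 0.154
t 7.75 p [ 565.6 -103.6  122.5] F [-5.1 -3.2 -2.3] op 0.15 q [-0.48 -0.59 -0.87  0.56  0.33 -0.35]
shift [-0.0006  0.0066 -0.0245] turn [ 0.005 -0.     0.001]
```

View pics/w7.png

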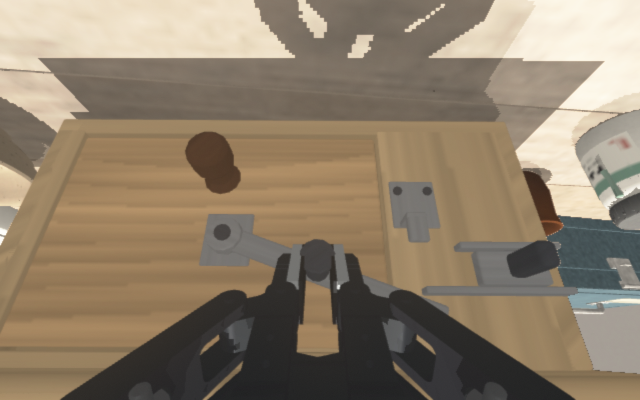

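The bar is up, with its tip well above the catch at about 0.38 rad. I'll release, back out and line up with the drawer knob.

```bash
python3 -m creep '[[[0,0.003,0,0,0,0],[0,0.003,0,0,0,0],[0,0.003,0,0,0,0],[0,0.003,0,0,0,0],[-0.02,0.003,0,0,0,0],[-0.045,0.003,0,0,0,0],[-0.06,0.003,0,0,0,0],[-0.06,0.003,0,0,0,0]]]' -0.2
python3 - <<'E'
from h import *
need((510,-167,50),45)
E
```

```text
time_s: 8.8
position: [505.6, -100.9, 123.0]
tcp_rot: [2.355, 0.005, 1.569]
wrist_force: [-0.0, -0.2, -0.8]
opening: 0.401
t 8.8 p [ 505.6 -100.9  123. ] F [-0.  -0.2 -0.8] op 0.4 q [-0.56 -0.82 -0.98  0.71  0.38 -0.42]
shift [ 0.0044 -0.0661 -0.073 ] turn [0.005 0.001 0.001]
```

```bash
python3 -m creep '[[[0,-0.03,-0.02,0,0,0],[0.002,-0.06,-0.05,0,0,0],[0.005,-0.066,-0.073,0.005,0,0],[0.005,-0.066,-0.073,0.005,0,0],[0.005,-0.066,-0.073,0.005,0,0]]]' 0.1
python3 - <<'E'
from h import *
need((572,-167,49),45)
p,R,s=state();T=wristT(p,R)
cv2.imwrite('pics/w8.png',manip.capture('wrist'))
print(np.round(proj('wrist',(551,-167,60),T)))
cv2.imwrite('pics/s8.png',manip.capture('scene'))
E
```

```text
time_s: 9.43
position: [511.3, -166.8, 51.0]
tcp_rot: [2.354, 0.001, 1.57]
wrist_force: [-0.3, -0.3, 0.1]
opening: 0.549
t 9.425 p [ 511.3 -166.8   51. ] F [-0.3 -0.3  0.1] op 0.55 q [-0.73 -0.58 -1.    0.51  0.49 -0.56]
shift [ 0.0607 -0.0002 -0.002 ] turn [0.001 0.002 0.   ]
[316. 290.]
```

View pics/w8.png

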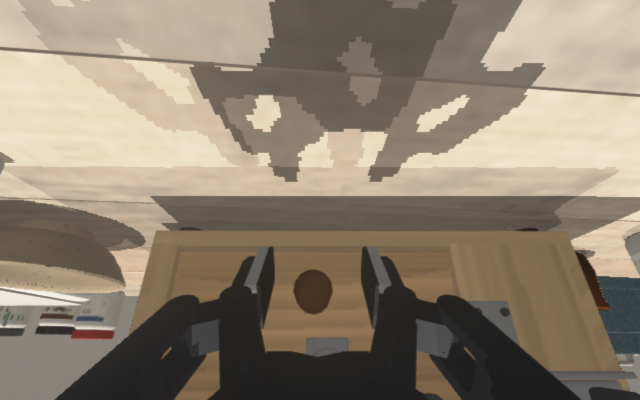

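View pics/s8.png

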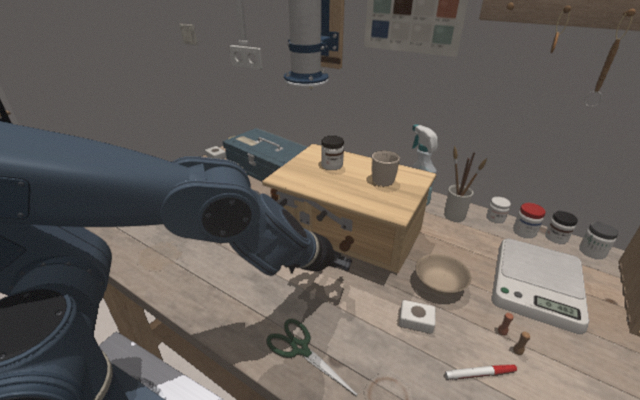

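The knob end shows at (313,291) against a predicted (316,290), which agrees. Insert and close.

```bash
python3 -m creep '[[[0.015,-0.002,0,0,0,0],[0.03,-0.002,0,0,0,0],[0.045,-0.002,-0.001,0,0,0],[0.058,-0.002,-0.002,0,0,0],[0.058,-0.002,-0.002,0,0,0]]]' 0.1;  python3 -m creep '[[[0,0,0,0,0,0],[0,0,0,0,0,0],[0,0,0,0,0,0],[0,0,0,0,0,0],[0,0,0,0,0,0]]]' -1
python3 - <<'E'
from h import *
need((480,-167,49),55)
cv2.imwrite('pics/w9.png',manip.capture('wrist'))
E
```

```text
time_s: 10.15
position: [571.1, -169.0, 52.1]
tcp_rot: [2.35, 0.004, 1.572]
wrist_force: [-0.1, 0.2, -0.3]
opening: 0.554
time_s: 10.78
position: [570.9, -170.1, 53.2]
tcp_rot: [2.349, 0.006, 1.57]
wrist_force: [-5.1, -1.0, 4.4]
opening: 0.275
t 10.775 p [ 570.9 -170.1   53.2] F [-5.1 -1.   4.4] op 0.27 q [-0.63 -0.39 -0.89  0.38  0.43 -0.47]
shift [-0.0909  0.0031 -0.0042] turn [ 0.006  0.182 -0.   ]
```

View pics/w9.png

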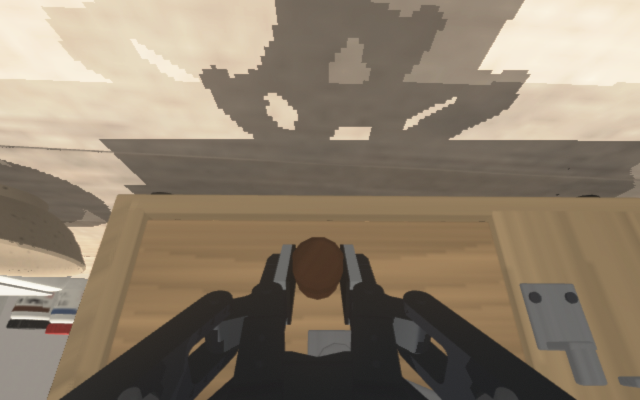

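```bash
python3 -m creep '[[[-0.008,0,0,0,0.01,0],[-0.018,0,0,0,0.03,0],[-0.028,0,-0.001,0,0.05,0],[-0.038,0,-0.001,0,0.07,0],[-0.048,0,-0.001,0,0.09,0],[-0.058,0,-0.001,0,0.11,0],[-0.068,0,-0.002,0,0.13,0],[-0.078,0,-0.002,0,0.15,0],[-0.086,0,-0.002,0,0.17,0],[-0.092,0,-0.002,0,0.17,0]]]' -1
python3 - <<'E'
from h import *
need((478,-170,50),55)
cv2.imwrite('pics/w10.png',manip.capture('wrist'));cv2.imwrite('pics/s10.png',manip.capture('scene'))
E
```

```text
time_s: 12.08
position: [479.0, -169.8, 51.2]
tcp_rot: [2.518, 0.005, 1.572]
wrist_force: [38.0, -4.4, -27.7]
opening: 0.271
t 12.075 p [ 479.  -169.8   51.2] F [ 38.   -4.4 -27.7] op 0.27 q [-0.72 -0.55 -0.89  0.73  0.39 -0.62]
shift [-0.001  -0.0002 -0.0012] turn [ 0.005  0.013 -0.002]
```

View pics/s10.png

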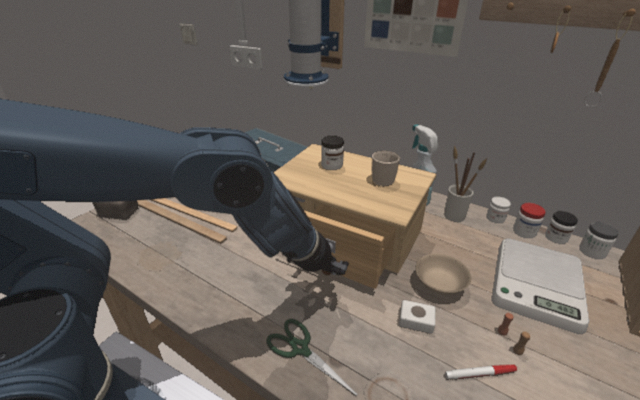

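View pics/w10.png

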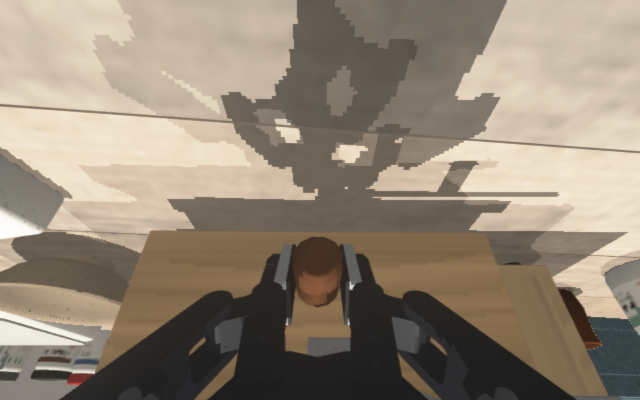

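The drawer is against its end stop: 38 N at 92 mm of pull, with the drawer front out in view. Release and retreat.

```bash
python3 -m creep '[[[0.001,0,0,0,0,0],[0.001,0,0,0,0,0],[0.001,0,0,0,0,0],[0.001,0,0,0,0,0],[-0.003,0,0.001,0,0,0],[-0.02,0,0.02,0,0,0],[-0.035,0,0.045,0,0.05,0],[-0.045,0,0.08,0,0.1,0],[-0.055,0.02,0.12,0,0.15,0],[-0.055,0.02,0.12,0,0.15,0]]]' 0.2
python3 - <<'E'
from h import *
need((478,-170,50),55)
cv2.imwrite('pics/w11.png',manip.capture('wrist'));cv2.imwrite('pics/s11.png',manip.capture('scene'));cv2.imwrite('pics/t11.png',manip.capture('top'))
E
```

```text
time_s: 13.42
position: [426.3, -150.8, 177.2]
tcp_rot: [2.66, 0.011, 1.575]
wrist_force: [0.1, -0.8, -0.2]
opening: 0.599
t 13.425 p [ 426.3 -150.8  177.2] F [ 0.1 -0.8 -0.2] op 0.6 q [-0.7  -0.66 -0.64  1.2   0.3  -0.65]
shift [ 0.0517 -0.0192 -0.1272] turn [ 0.011 -0.129 -0.003]
```

View pics/w11.png

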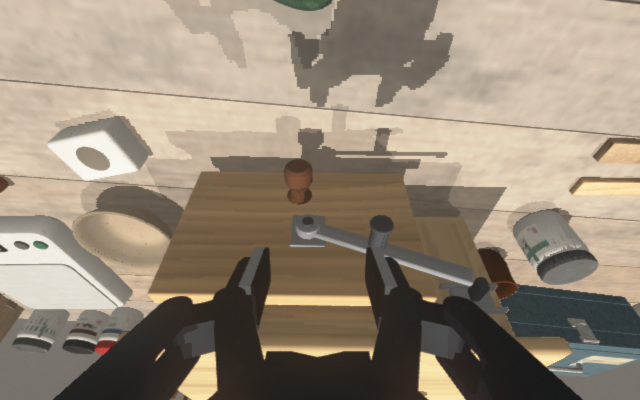

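View pics/t11.png

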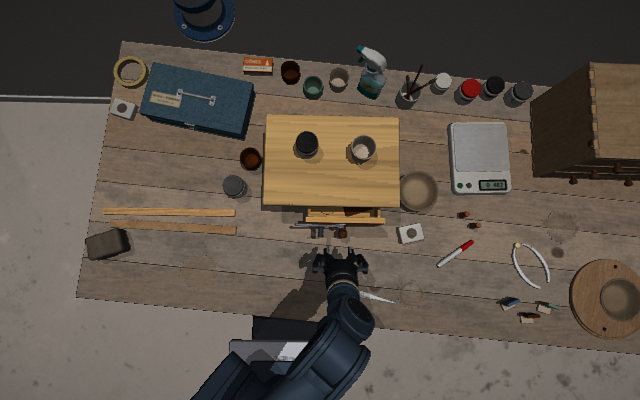

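View pics/s11.png

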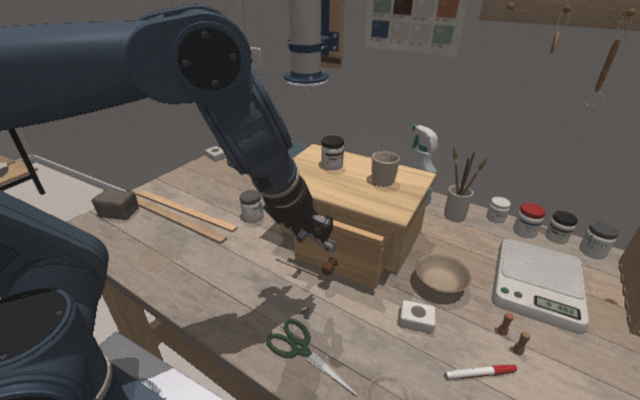

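Run:
```python
from h import *
p,R,s=state();T=wristT(p,R)
for x in (461,473): print(x,np.round(proj('wrist',(x,-168,60),T)))
a=cv2.imread('pics/top0.png').astype(int);b=cv2.imread('pics/t11.png').astype(int)
for n,(u,v) in dict(jar2=(306,145),cup=(363,148),jar1=(234,187),cupd=(251,158),bowl=(418,191),mould=(411,233)).items():
    w=(slice(v-18,v+18),slice(u-18,u+18));print(n,abs(a[w]-b[w]).mean().round(1))
```

```text
461 [296. 178.]
473 [297. 188.]
jar2 4.2
cup 4.8
jar1 4.3
cupd 3.7
bowl 4.1
mould 5.3
```

The knob end at about (298,172) is consistent with fully open: predicted row 178 at 90 mm, 188 at 78 mm. The bystander patches in the top view are unchanged. Handing in.

Run:
```python
from h import *
manip.job_done(); print(manip.read_state()['time_s'])
```

```text
the job is handed in; nothing more can be done
the job is handed in; nothing more can be done
```

The drawer is open to its end stop, the gripper has let go and backed clear, and I handed the job in at about 13.6 s of the 51 s allowed. No verdict was reported.

- **Safety tab:** I pushed it aside with the shut fingers. The wrist camera put the grip about 33 mm over (20 mm needed), and the later views still show it off the bar's place.
- **Latch bar:** I lifted it by its knob to an estimated 0.38 rad (0.12 needed), worked out from how far the gripper rose. The bar is clearly above the catch in the picture.
- **Drawer:** I pulled it 92 mm by the knob and met about 38 N at the end stop. After release, the knob's position in the wrist picture matched 90 mm open rather than 78 mm.
- **Bystanders:** the top-view patches around all six showed only small differences between the first and last pictures.
- **Robot:** the wrist force was near zero after I backed away, so it was touching nothing.

**What went wrong:** my first approach used a tool tilt too flat for the arm. Joint 2 ran to the end of its range, reading -0.99. The tip stopped at about (550, 21, 214), some 24 mm above the chest's top board, and touched nothing. I then worked at 45 to 55 degrees.

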